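# Copy a cast's angle onto the trimming guide with a locking bevel

### The job

On the small slide jig, press the bevel's steel blade gently against the angled face of the plaster cast until it lies flush along it, then press the red lever fully down to lock the blade at that angle. Then slide the carriage across until the locked blade has pushed the blue swivelling guide round to lie flush against it, so that the guide ends at the cast's angle, and let go. Push gently (under 20 N on cast or guide: plaster chips and the lock slips), do not touch the cast or the guide with the gripper, and leave the mug, tub, spare cast and brush where they are.

Things in the scene. Friction and masses are not known exactly. Their poses are not given: they have to be found in the camera images.
- pivot (a point): The bevel carriage on the jig: an aluminium slide, 70 mm along the rail by 60 mm, on a straight rail (range 350 mm) fixed to a dark board 12 mm thick. This point is the hinge axis of the blade, at the blade's mid height, 35 mm above the table. Its y axis lies along the rail, its x axis across it (pointing away from the blade side), z up; it does not turn with the blade. The carriage slides with about 0.2 N of friction and stays where it is left.
- blade (a joint): Angle of the steel bevel blade about the upright hinge axis at pivot, rad, positive counter-clockwise from above; at 0 the blade points along the -x of pivot, square to the rail. The blade is a straight bar 10 mm thick, 14 mm high (28 to 42 mm above the table), reaching 160 mm from the hinge axis, its centre line through that axis. Range +-0.8. Until locked it swings with a light 0.03 N m of friction and stays where it is left.
- knob (a point): Centre of the blade's brass knob, a free-turning upright roller 16 mm in diameter, from 62 to 98 mm above the table (this point at 80 mm), on an 8 mm stem 88 mm from the hinge axis. Its x axis runs along the blade from tip to hinge. Pushed along the rail at the knob, carriage and blade move together; when the blade meets a face, some 2 to 4 N there makes it swing and settle flush on it.
- post (a point): Middle of the black upright grip post of the carriage, 18 mm in diameter, from 74 to 114 mm above the table (this point at 94 mm), 8 mm from the hinge axis on the blade side. It stands on the carriage's bridge, whose top is at 74 mm.
- lock (a joint): Red lock lever of the carriage, rad: 0 is raised (blade free), 0.9 is pressed fully down, level, against its stop (blade locked by friction, which slips above about 1.5 N m). It takes about 8 N on its tip to press and stays where it is left. Its upright swing plane is square to the rail; it points to +x of pivot, away from the blade.
- lever_tip (a point): Point on the upper side of the red lock lever, 58 mm out from its hinge; the lever is 66 mm long, 22 mm wide and 7 mm thick. Its hinge lies 82 mm above the table, 20 mm from the pivot towards +x; the point is about 130 mm above the table when raised and 85 mm when pressed down.
- tray (a point): Centre of the top (18 mm above the table) of the white tray fixed at one end of the rail, 100 mm along its own x, 58 mm along y, turned up to 0.3 rad to the rail. Clamped on it, x along x, is the beige plaster cast with a row of white teeth, 92 x 34 mm, top at 46 mm (teeth to 55 mm). The cast sits up to 10 mm off the tray's centre along the tray's y, either way: feel for its face.
- guide_top (a point): Centre of the top of the blue guide, a bar 92 mm along its own x, 24 mm wide along its own y, top 48 mm above the table, that swivels about its centre on a round white base fixed on the board at the other end of the rail. It swivels with 0.05 N m of friction and stays where it is left; at its joint value 0 it is square to the rail. Its face towards the carriage is to end flush against the blade.
- guide (a joint): Angle of the blue guide on its base, rad, positive counter-clockwise from above, 0 square to the rail, range +-0.8.
- carriage (a joint): Position of the carriage along the rail, m, along the y axis of pivot, 0 in the middle, range +-0.175.
- mug: White mug, 80 mm wide, 95 mm tall; origin at the centre of its underside. Bystander.
- tub: White lidded tub, 72 mm wide, 75 mm tall; origin at the centre of its underside. Bystander.
- spare_cast: Small spare beige cast, 85 x 32 mm, 32 mm tall; origin at the centre of its underside. Bystander.
- brush: Brush 170 mm long lying on the table. Bystander.
- master: The same tray with the cast on it; origin at the centre of the tray's underside, 12 mm above the table. The cast's long upright faces are parallel to x; the one towards the carriage is the face to copy.

How it is judged:
By the outcome, as a careful person would: the job done as asked, in the order asked, and still so for the second after the job is handed in, with the robot touching nothing.
It also fails if it takes over 72 s, if anything falls off the work surface, if the arm or the gripper's body presses on something with over 40 N, if the wrist force passes 120 N, or if a joint passes its speed limit or range.

### The arm

A 6-joint arm with a two-finger parallel gripper is mounted at the origin on the work surface. World frame = base frame: x ahead of the robot, y to its left, z up, the work surface at z = 0. Lengths are in m, angles in rad, forces in N, time in s.
With the tool pointing down it reaches from about 0.275 to 0.975 m from the base axis. Payload 8.4 kg.
Tool frame: the origin (TCP) lies between the finger pads; the fingertips stand 11 mm ahead of it and the grasp point (between the pads) lies 8 mm behind it (robot.tcp_to_tips is the distance from the TCP to the fingertips, in m); z points along the fingers, x is the direction in which the jaws open and shut, and the axes are right-handed (so a half turn about z gives the same grasp; the last joint's range is limited). The gripper opens to 92 mm and grips with 3 to 60 N. Pads are 20 mm wide; open, the fingers measure 128 mm over their backs; the gripper's body (75 mm by 189 mm) begins 69 mm behind the grasp point.
Start: joints at [1.31, 0.353, 1.633, -0, 1.155, -0.002], TCP at [0.16, 0.604, 0.226] pointing down, gripper open.
Joint ranges: [-2.63, 2.63], [-0.92, 2.1], [0.06, 2.66], [-1.3, 4.44], [0, 2.69], [-3.02, 3.02]. Speed limits (rad/s): [2.22, 2.22, 2.79, 3.14, 3.14, 3.14].

### API

Orientations are given as a rotation vector (axis times angle).
In Python, from station import robot gives the robot as it stands.
- The arm moves only by the tool step_arm, never from a script. Its argument "steps" is a list of rows, each a list of 7 numbers: the opening in per cent of the stroke, from 0 (shut) to 100 (fully open), then the shift along the tool's x, y, z in cm, then the turn, a rotation vector about the tool's x, y, z in degrees. In form: [[hand, dx, dy, dz, rx, ry, rz], ...]. A call has 1 to 10 rows; each row is the pose to reach, as a shift and turn from the pose measured when the call began, along the tool's axes at that moment; what a row does not reach only later rows make up. A row lasts 1/12 s, in which the tool goes at most 41.7 mm and 7.16 degrees, less where a joint would pass 70% of its speed; a pose out of reach is approached as far as the arm can. A call with a gripper value outside its range is refused whole. The fingers move at their own pace and stop on an object; "newtons" is the grip in N (left out, the last holds). Time passes only in rows, so rows that repeat a pose let the fingers close. It gives the time, the measured TCP pose, the force and the opening at its end, in the units of the state.
- robot.get_obs(): the state, without advancing time (a new reading comes with each control period).
- robot.capture(name): name is "scene" or "top"; returns (picture, depth): 400x640x3 uint8, red, green, blue; 400x640 float32, m along the optical axis (not along the pixel's ray), 0 where there is no reading.
- robot.camera_info(name): a dict with "camera_matrix" (3x3 intrinsics, pixels), "world_from_camera" (4x4, takes a point from camera to world coordinates). Camera axes: x right, y down, z forward; pixel columns grow to the right and rows downward; lengths in m; the calibration is good to about 2 mm. A picture is of the moment at which its call begins. camera_info takes no time and is no camera call.
- robot.job_done(): hands the job in, once; it reports no verdict.
Trained networks look in the newest picture that a camera, given by its name, has taken for a name from the list of things; names that differ only in an ending like _2 or _b are one class to them, and where a whole thing is asked for, a point or a joint stands for the part that bears it (a point fixed in the world has none). Each returns a list of dicts, best first, with "p" (0 to 1); they miss things now and then, are a little off and sometimes report something else, mostly with a low value. They report only what shows in the picture. A call takes as long as a camera call.
- robot.look_for(camera, target): "xyz" ([x, y, z] in m, in the coordinates of the camera as it stood for that picture, good to about 4 mm: the middle of the surface that is visible of it).
The state is a dict: "time": time; "joint_pos": joint angles; "joint_vel": joint speeds; "tau": joint torques, N m; "ee_pos": TCP position; "orientation": TCP orientation; "contact_force": force on the tool from outside, world axes, zero at the start; "wrist_torque": the same for the moment, N m; "width": finger opening in m.
Only numpy, scipy, OpenCV 4.12 (cv2) and the standard library are available. Lean on these libraries where they do the work, as an engineer would, in place of code of your own. Each camera call takes 0.05 s, during which the arm holds its last target.

## Working session

There is one attempt and no reset: what is moved stays moved. The work goes in short steps, Python scripts to look and compute and a tool call to move; the robot and the scene stay as the last step left them, time stands still between calls to the robot, and variables do not carry over. Pictures are saved under pics/ and viewed, and the job is handed in when it is done.

Besides the shell and the picture viewer there is one more tool, called after ">>>" as name(argument=value, ...), one argument or row to a line, values as JSON. step_arm: Moves the arm, as the interface text tells. Its arguments: {"type":"object","properties":{"steps":{"type":"array"},"newtons":{"type":"number"}},"required":["steps"]}

```bash
mkdir -p pics; ls
cat > h.py <<'E'
import numpy as np, cv2
from station import robot
from scipy.spatial.transform import Rotation as R
def cap(n,f):
    im,d=robot.capture(n); cv2.imwrite('pics/'+f+'.png',im[:,:,::-1]); np.save('pics/'+f+'.npy',d); return im,d
def look(c,t):
    T=np.array(robot.camera_info(c)['world_from_camera'])
    for r in robot.look_for(c,t)[:3]:
        p=T[:3,:3]@np.array(r['xyz'])+T[:3,3]; print(c,t,round(r['p'],2),p.round(4))
def st():
    o=robot.get_obs(); print('t',round(o['time'],2),'p',np.round(o['ee_pos'],4),'R',R.from_rotvec(o['orientation']).as_matrix().round(3).tolist(),'F',np.round(o['contact_force'],2),'w',round(o['width'],4),'q',np.round(o['joint_pos'],3))
E
python3 - <<'E'
from h import *
cap('scene','s0');cap('top','t0')
for t in ['pivot','knob','post','lever_tip','tray','guide_top']:
    for c in ['scene','top']: look(c,t)
for c in ['scene','top']: print(robot.camera_info(c))
st()
E
```

```text
pics
scene pivot 0.61 [ 0.5892 -0.0431  0.0741]
top pivot 0.65 [ 0.5725 -0.0314  0.0725]
scene knob 0.46 [ 0.4983 -0.0312  0.0368]
scene knob 0.27 [ 0.5112 -0.19    0.05  ]
top knob 0.69 [ 0.4895 -0.0275  0.0421]
top knob 0.27 [0.4503 0.4411 0.0385]
scene post 0.81 [ 0.5903 -0.0403  0.0736]
top post 0.74 [ 0.5737 -0.0292  0.0741]
top post 0.22 [ 0.4905 -0.1843  0.0517]
scene lever_tip 0.5 [ 0.6223 -0.0426  0.1124]
top lever_tip 0.58 [ 0.6171 -0.0361  0.108 ]
scene tray 0.96 [0.4891 0.1003 0.0444]
scene tray 0.56 [0.4658 0.4287 0.0578]
top tray 0.76 [0.4779 0.1092 0.0431]
scene guide_top 0.77 [ 0.5109 -0.1884  0.0508]
top guide_top 0.83 [ 0.4929 -0.1838  0.0472]
top guide_top 0.51 [0.6906 0.3935 0.0153]
top guide_top 0.23 [ 0.5711 -0.031   0.0726]
{'camera_matrix': array([[508.33564584,   0.        , 315.55584992],
       [  0.        , 508.33564584, 200.88502816],
       [  0.        ,   0.        ,   1.        ]]), 'world_from_camera': array([[ 0.55300851,  0.70050969, -0.45107401,  1.24247991],
       [ 0.83316695, -0.46248149,  0.3032222 , -0.41800702],
       [ 0.00379671, -0.54350442, -0.83939772,  1.32270493],
       [ 0.        ,  0.        ,  0.        ,  1.        ]])}
{'camera_matrix': array([[498.00141979,   0.        , 320.97155136],
       [  0.        , 498.00141979, 202.44324671],
       [  0.        ,   0.        ,   1.        ]]), 'world_from_camera': array([[ 0.02165467, -0.995331  ,  0.09405995,  0.46866351],
       [-0.99942919, -0.02399151, -0.02378467,  0.02296877],
       [ 0.02593026, -0.09349121, -0.99528238,  1.46970415],
       [ 0.        ,  0.        ,  0.        ,  1.        ]])}
t 0.7 p [0.16   0.6042 0.2256] R [[0.256, 0.967, 0.0], [0.967, -0.256, 0.0], [0.0, 0.0, -1.0]] F [0.19 0.54 0.08] w 0.0918 q [ 1.31   0.353  1.633 -0.     1.155 -0.002]
```

View pics/t0.png

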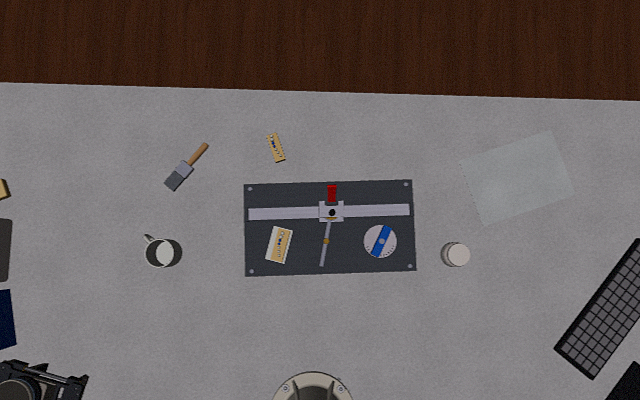

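View pics/s0.png

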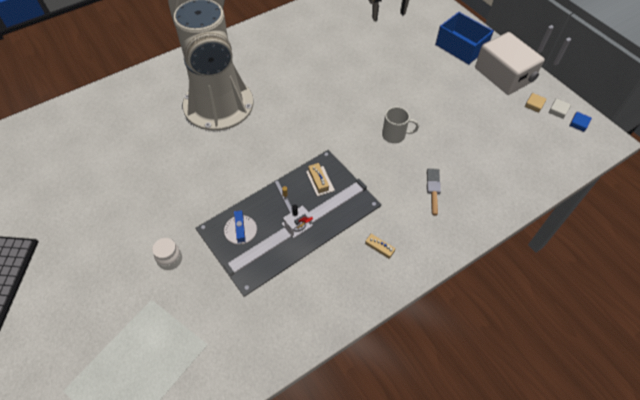

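Run:
```python
import cv2
i=cv2.imread('pics/t0.png')[130:260,220:440]
cv2.imwrite('pics/t0z.png',cv2.resize(i,None,fx=3.6,fy=3.6,interpolation=cv2.INTER_CUBIC))
i=cv2.imread('pics/s0.png')[130:310,160:400]
cv2.imwrite('pics/s0z.png',cv2.resize(i,None,fx=3.3,fy=3.3,interpolation=cv2.INTER_CUBIC))
```

```text
(no output)
```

View pics/t0z.png

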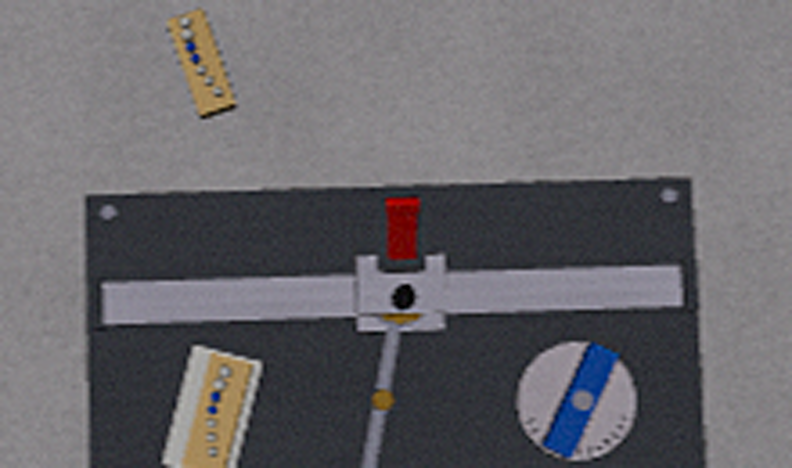

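View pics/s0z.png

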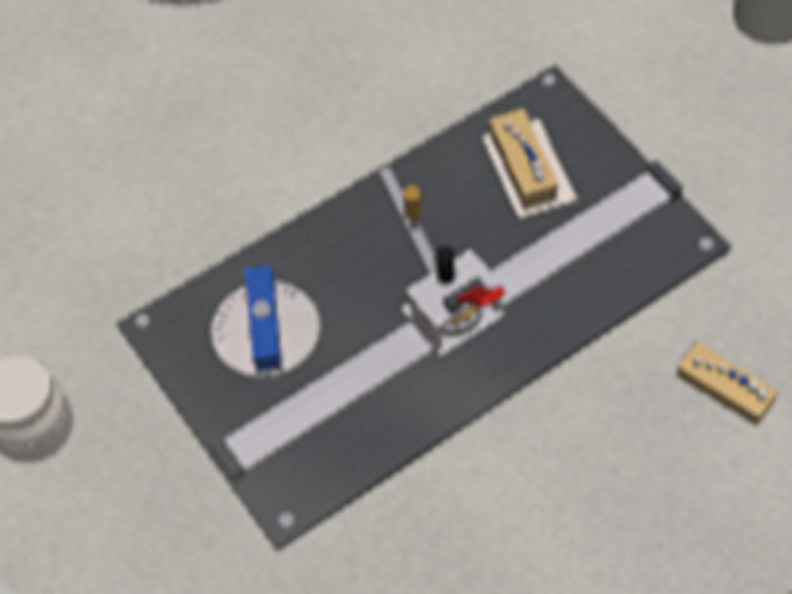

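```bash
cat >> h.py <<'E'
def ray(c,u,v,z):
    I=robot.camera_info(c);K=np.array(I['camera_matrix']);T=np.array(I['world_from_camera'])
    d=T[:3,:3]@np.linalg.solve(K,[u,v,1.]);o=T[:3,3]
    return o+d*(z-o[2])/d[2]
def pt(c,u,v,dep):
    I=robot.camera_info(c);K=np.array(I['camera_matrix']);T=np.array(I['world_from_camera'])
    return T[:3,:3]@(np.linalg.solve(K,[u,v,1.])*dep)+T[:3,3]
E
python3 - <<'E'
from h import *
zt=lambda a,b:(220+a/3.6,130+b/3.6)
zs=lambda a,b:(160+a/3.3,130+b/3.3)
P={'corner L far screw':((108,212),(706,243),.012),'screw R far':((670,195),(286,521),.012),'guide c':((582,400),(261,308),.049),'post top':((403,296),(445,250),.114),'knob top':((382,399),(411,188),.098)}
dt=np.load('pics/t0.npy');ds=np.load('pics/s0.npy')
for k,(a,b,z) in P.items():
    print(k,ray('top',*zt(*a),z).round(4),ray('scene',*zs(*b),z).round(4))
    for c,d,q in(('top',dt,zt(*a)),('scene',ds,zs(*b))):
        dd=d[int(round(q[1])),int(round(q[0]))];print('   ',c,pt(c,*q,dd).round(4))
# table heights
for (u,v) in [(100,300),(500,330),(200,120)]: print('top',pt('top',u,v,dt[v,u]).round(4))
for (u,v) in [(100,150),(450,250),(300,330)]: print('sc',pt('scene',u,v,ds[v,u]).round(4))
E
```

```text
corner L far screw [0.6414 0.1975 0.012 ] [0.645  0.1991 0.012 ]
    top [0.6408 0.1969 0.0168]
    scene [0.6459 0.1982 0.014 ]
screw R far [ 0.6669 -0.2631  0.012 ] [ 0.6719 -0.2618  0.012 ]
    top [0.4687 0.023  1.4697]
    scene [ 0.6726 -0.262   0.0136]
guide c [ 0.4963 -0.1867  0.049 ] [ 0.5005 -0.1859  0.049 ]
    top [ 0.4962 -0.1859  0.0541]
    scene [ 0.5007 -0.1859  0.0495]
post top [ 0.5707 -0.04    0.114 ] [ 0.5744 -0.0391  0.114 ]
    top [ 0.5704 -0.0398  0.1183]
    scene [ 0.5741 -0.0388  0.1133]
knob top [ 0.4927 -0.0262  0.098 ] [ 0.4941 -0.0244  0.098 ]
    top [ 0.4927 -0.0263  0.0968]
    scene [ 0.4953 -0.025   0.0999]
top [ 0.3097  0.6199 -0.005 ]
top [ 0.2457 -0.5439 -0.0011]
top [ 0.8469  0.3555 -0.0011]
sc [-0.024  -0.4243  0.0045]
sc [0.8916 0.2906 0.0045]
sc [ 8.502e-01 -2.013e-01  8.000e-04]
```

```bash
cat >> h.py <<'E'
def go(x,y,z,yaw=1.628):
    o=robot.get_obs();R0=R.from_rotvec(o['orientation'])
    d=R0.inv().apply(np.array([x,y,z])-o['ee_pos'])*100
    Rt=R.from_matrix(np.array([[np.cos(yaw),np.sin(yaw),0],[np.sin(yaw),-np.cos(yaw),0],[0,0,-1.]]).T.T)
    rv=(R0.inv()*Rt).as_rotvec()*180/np.pi
    st();print('shift cm',d.round(2),'turn deg',rv.round(2))
E
python3 - <<'E'
from h import *
go(.4935,-.0253,.15)
im=cv2.imread('pics/t0.png');hsv=cv2.cvtColor(im,cv2.COLOR_BGR2HSV)
for nm,lo,hi,roi,z in [('cast',(10,60,90),(30,255,255),(255,215,305,275),.046),('guide',(100,120,60),(125,255,255),(355,215,405,265),.048)]:
    m=cv2.inRange(hsv,lo,hi);mm=np.zeros_like(m);x0,y0,x1,y1=roi;mm[y0:y1,x0:x1]=m[y0:y1,x0:x1]
    mm=cv2.morphologyEx(mm,cv2.MORPH_CLOSE,np.ones((5,5)))
    v,u=np.nonzero(mm);P=np.array([ray('top',a,b,z)[:2] for a,b in zip(u,v)])
    c,sz,an=cv2.minAreaRect((P*1000).astype(np.float32));w,V=np.linalg.eigh(np.cov(P.T));d=V[:,1];d=d*np.sign(-d[0])
    print(nm,len(u),np.round(c,1),np.round(sz,1),an,'centroid',P.mean(0).round(4),'dir',d.round(3),'angle rel -x pivot',round(np.arctan2(d[1],d[0])%(2*np.pi)-np.pi-.057,3))
E
```

```text
t 0.7 p [0.16   0.6042 0.2256] R [[0.256, 0.967, 0.0], [0.967, -0.256, 0.0], [0.0, 0.0, -1.0]] F [0.19 0.54 0.08] w 0.0918 q [ 1.31   0.353  1.633 -0.     1.155 -0.002]
shift cm [-52.32  48.35   7.56] turn deg [  0.   -0.  -18.1]
cast 386 [480.2 103.1] [34.1 91.3] 77.16447448730469 centroid [0.4798 0.1032] dir [-0.974  0.226] angle rel -x pivot -0.285
guide 275 [ 497.7 -184.3] [24.5 91.2] 65.33489227294922 centroid [ 0.4977 -0.1843] dir [-0.91   0.414] angle rel -x pivot -0.484
```

>>> step_arm(
  steps=[
    [40,-26,24,0,0,0,-9],
    [40,-52.3,48.3,0,0,0,-18.1],
    [40,-52.3,48.3,0,0,0,-18.1],
    [40,-52.3,48.3,0,0,0,-18.1],
    [40,-52.3,48.3,0,0,0,-18.1],
    [40,-52.3,48.3,0,0,0,-18.1],
    [40,-52.3,48.3,0,0,0,-18.1],
    [40,-52.3,48.3,0,0,0,-18.1],
    [40,-52.3,48.3,0,0,0,-18.1],
    [40,-52.3,48.3,0,0,0,-18.1],
  ],
)

```text
time: 1.53
ee_pos: [0.3554, 0.2342, 0.2259]
orientation: [2.156, 2.284, 0.001]
contact_force: [0.9, 0.5, -0.2]
width: 0.0367
```

```bash
python3 -c "
from h import *
go(.4935,-.0253,.15)"
```

```text
t 1.53 p [0.3554 0.2342 0.2259] R [[-0.057, 0.998, 0.001], [0.998, 0.057, 0.001], [0.0, 0.001, -1.0]] F [ 0.92  0.45 -0.18] w 0.0367 q [ 0.579  0.033  2.035 -0.     1.072 -1.049]
shift cm [-26.7   12.29   7.59] turn deg [ 0.05 -0.03  0.02]
```

>>> step_arm(
  steps=[
    [40,-26.7,12.3,4,0,0,0],
    [40,-26.7,12.3,6,0,0,0],
    [40,-26.7,12.3,7.6,0,0,0],
    [40,-26.7,12.3,7.6,0,0,0],
    [40,-26.7,12.3,7.6,0,0,0],
    [40,-26.7,12.3,7.6,0,0,0],
    [40,-26.7,12.3,7.6,0,0,0],
    [40,-26.7,12.3,7.6,0,0,0],
    [40,-26.7,12.3,7.6,0,0,0],
    [40,-26.7,12.3,7.6,0,0,0],
  ],
)

```text
time: 2.37
ee_pos: [0.4933, -0.0254, 0.1497]
orientation: [-2.158, -2.282, -0.001]
contact_force: [-0.3, 0.3, -0.4]
width: 0.0367
```

```bash
python3 -c "
from h import *
go(.4935,-.0253,.085)
cap('scene','s1');cap('top','t1')
i=cv2.imread('pics/s1.png')[130:310,160:400]
cv2.imwrite('pics/s1z.png',cv2.resize(i,None,fx=3.3,fy=3.3,interpolation=cv2.INTER_CUBIC))"
```

```text
t 2.37 p [ 0.4933 -0.0254  0.1497] R [[-0.055, 0.998, -0.0], [0.998, 0.055, 0.001], [0.001, -0.0, -1.0]] F [-0.26  0.33 -0.43] w 0.0367 q [-5.500e-02  2.440e-01  1.981e+00  1.000e-03  9.170e-01 -1.682e+00]
shift cm [0.   0.03 6.47] turn deg [-0.01 -0.06 -0.1 ]
```

View pics/s1z.png

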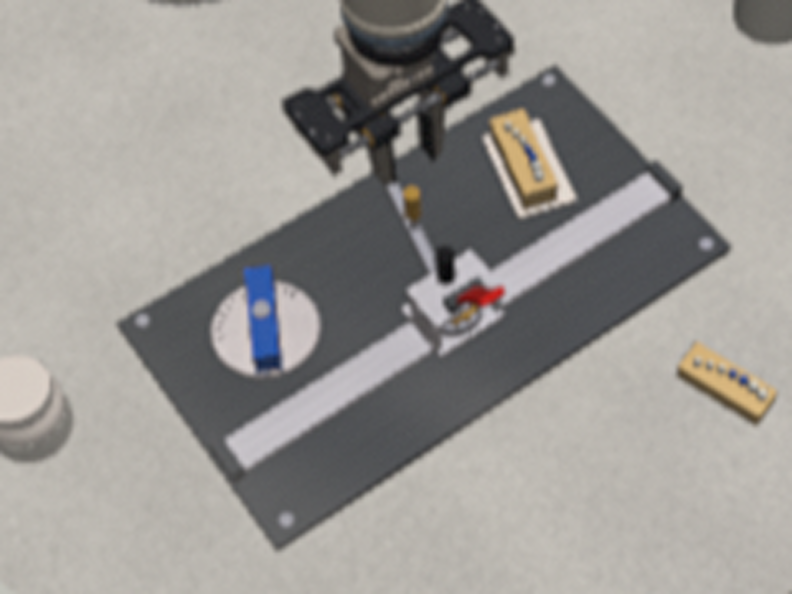

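>>> step_arm(
  steps=[
    [40,0,0,3,0,0,0],
    [40,0,0,6,0,0,0],
    [40,0,0,6.8,0,0,0],
    [40,0,0,6.8,0,0,0],
    [40,0,0,6.8,0,0,0],
  ],
)

```text
time: 2.88
ee_pos: [0.4931, -0.0233, 0.0829]
orientation: [-2.154, -2.286, -0.001]
contact_force: [-0.2, 0.8, -0.0]
width: 0.0369
```

```bash
python3 -c "
from h import *
st()
cap('scene','s2');cap('top','t2')
i=cv2.imread('pics/s2.png')[130:310,160:400]
cv2.imwrite('pics/s2z.png',cv2.resize(i,None,fx=3.3,fy=3.3,interpolation=cv2.INTER_CUBIC))"
```

```text
t 2.88 p [ 0.4931 -0.0233  0.0829] R [[-0.059, 0.998, 0.0], [0.998, 0.059, 0.001], [0.001, 0.0, -1.0]] F [-0.18  0.8  -0.05] w 0.0369 q [-5.100e-02  3.470e-01  2.029e+00  1.000e-03  7.650e-01 -1.682e+00]
```

View pics/s2z.png

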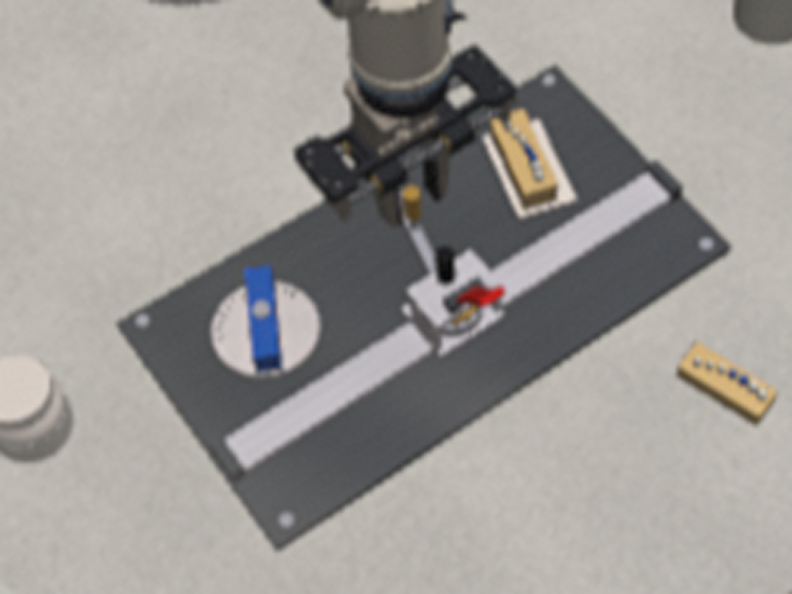

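>>> step_arm(
  steps=[
    [27,0.2,0,0,0,0,0],
    [27,0.5,0,0,0,0,0],
    [27,1.0,0,0,0,0,0],
    [27,1.6,0,0,0,0,0],
    [27,2.2,0,0,0,0,0],
    [27,2.8,0,0,0,0,0],
    [27,3.4,0,0,0,0,0],
    [27,4.0,0,0,0,0,0],
    [27,4.6,0,0,0,0,0],
    [27,5.2,0,0,0,0,0],
  ],
)

```text
time: 3.82
ee_pos: [0.491, 0.0288, 0.0837]
orientation: [2.154, 2.285, 0.004]
contact_force: [1.1, 0.2, -0.1]
width: 0.0251
```

>>> step_arm(
  steps=[
    [27,0.6,0,0,0,0,0],
    [27,1.2,0,0,0,0,0],
    [27,1.7,0,0,0,0,0],
    [27,2.1,0,0,0,0,0],
    [27,2.4,0,0,0,0,0],
    [27,2.6,0,0,0,0,0],
    [27,2.6,0,0,0,0,0],
    [27,2.6,0,0,0,0,0],
  ],
)

```text
time: 4.48
ee_pos: [0.4894, 0.0548, 0.0837]
orientation: [2.154, 2.285, 0.004]
contact_force: [0.2, -0.3, -0.5]
width: 0.0248
```

```bash
python3 -c "
from h import *
st()
cap('scene','s3');cap('top','t3')
a=cv2.imread('pics/s3.png')[130:270,220:400]
a=cv2.resize(a,None,fx=4.2,fy=4.2,interpolation=cv2.INTER_CUBIC)
cv2.imwrite('pics/s3z.png',a)"
```

```text
t 4.48 p [0.4894 0.0548 0.0837] R [[-0.059, 0.998, 0.003], [0.998, 0.059, 0.001], [0.001, 0.003, -1.0]] F [ 0.17 -0.27 -0.54] w 0.0248 q [ 1.080e-01  3.430e-01  2.033e+00  1.000e-03  7.630e-01 -1.522e+00]
```

View pics/s3z.png

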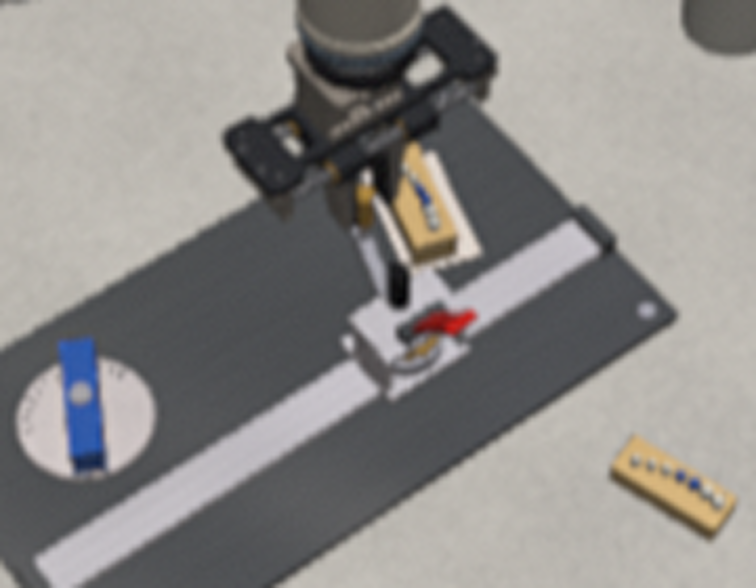

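>>> step_arm(
  steps=[
    [27,0.3,0,0,0,0,0],
    [27,0.6,0,0,0,0,0],
    [27,0.9,0,0,0,0,0],
    [27,1.2,0,0,0,0,0],
    [27,1.4,0,0,0,0,0],
    [27,1.6,0,0,0,0,0],
    [27,1.8,0,0,0,0,0],
    [27,1.9,0,0,0,0,0],
    [27,2.0,0,0,0,0,0],
  ],
)

```text
time: 5.33
ee_pos: [0.4883, 0.0748, 0.0837]
orientation: [2.154, 2.285, 0.004]
contact_force: [0.3, -0.5, -0.3]
width: 0.0248
```

>>> step_arm(
  steps=[
    [27,0.1,0,0,0,0,0],
    [27,0.2,0,0,0,0,0],
    [27,0.2,0,0,0,0,0],
  ],
)

```text
time: 5.58
ee_pos: [0.4881, 0.0769, 0.0837]
orientation: [2.154, 2.285, 0.004]
contact_force: [0.1, 0.3, -0.9]
width: 0.0247
```

>>> step_arm(
  steps=[
    [27,0.1,0,0,0,0,0],
    [27,0.2,0,0,0,0,0],
    [27,0.2,0,0,0,0,0],
  ],
)

```text
time: 5.83
ee_pos: [0.488, 0.079, 0.0837]
orientation: [2.154, 2.285, 0.004]
contact_force: [0.2, 0.7, -0.1]
width: 0.0247
```

>>> step_arm(
  steps=[
    [27,0.1,0,0,0,0,0],
    [27,0.2,0,0,0,0,0],
    [27,0.2,0,0,0,0,0],
  ],
)

```text
time: 6.08
ee_pos: [0.4879, 0.0811, 0.0837]
orientation: [2.154, 2.285, 0.004]
contact_force: [-0.5, -0.1, 0.5]
width: 0.0247
```

>>> step_arm(
  steps=[
    [27,0.1,0,0,0,0,0],
    [27,0.1,0,0,0,0,0],
  ],
)

```text
time: 6.25
ee_pos: [0.4878, 0.0823, 0.0837]
orientation: [2.154, 2.285, 0.004]
contact_force: [0.2, -0.1, 0.3]
width: 0.0242
```

>>> step_arm(
  steps=[
    [27,0.1,0,0,0,0,0],
    [27,0.1,0,0,0,0,0],
  ],
)

```text
time: 6.42
ee_pos: [0.4877, 0.0831, 0.0837]
orientation: [2.154, 2.285, 0.003]
contact_force: [0.4, -2.5, -0.2]
width: 0.0249
```

```bash
python3 -c "
from h import *
st()
cap('scene','s4');cap('top','t4')
a=cv2.imread('pics/s4.png')[130:270,220:400]
a=cv2.resize(a,None,fx=4.2,fy=4.2,interpolation=cv2.INTER_CUBIC)
cv2.imwrite('pics/s4z.png',a)"
```

```text
t 6.42 p [0.4877 0.0831 0.0837] R [[-0.059, 0.998, 0.002], [0.998, 0.059, 0.0], [0.0, 0.002, -1.0]] F [ 0.38 -2.48 -0.2 ] w 0.0249 q [ 0.166  0.346  2.028  0.     0.765 -1.464]
```

View pics/s4z.png

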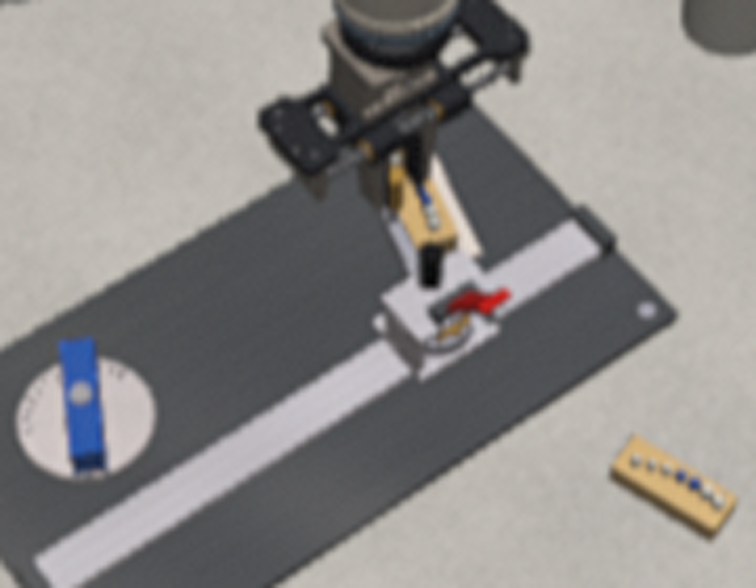

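>>> step_arm(
  steps=[
    [27,0.1,0,0,0,0,0],
    [27,0.1,0,0,0,0,0],
    [27,0.1,0,0,0,0,0],
  ],
)

```text
time: 6.77
ee_pos: [0.4877, 0.0833, 0.0837]
orientation: [2.153, 2.285, 0.002]
contact_force: [1.5, -8.1, 0.2]
width: 0.025
```

>>> step_arm(
  steps=[
    [27,0.1,0,0,0,0,0],
    [27,0.1,0,0,0,0,0],
    [27,0.1,0,0,0,0,0],
  ],
)

```text
time: 7.02
ee_pos: [0.4877, 0.0833, 0.0837]
orientation: [2.151, 2.285, 0.0]
contact_force: [0.4, -9.6, 0.8]
width: 0.0247
```

>>> step_arm(
  steps=[
    [27,-0.2,0,0,0,0,0],
    [27,-0.4,0,0,0,0,0],
    [27,-0.4,0,0,0,0,0],
    [27,-0.4,0,-3,0,0,0],
    [27,-0.4,0,-6,0,0,0],
    [27,-4,0,-8,0,0,0],
    [27,-8,0,-8,0,0,0],
    [27,-12,0,-8,0,0,0],
    [27,-16,0,-8,0,0,0],
    [27,-16,0,-8,0,0,0],
  ],
)

```text
time: 7.85
ee_pos: [0.4977, -0.0814, 0.1646]
orientation: [2.154, 2.279, 0.0]
contact_force: [0.2, 0.4, -0.9]
width: 0.0247
```

```bash
python3 -c "
from h import *
st()
cap('scene','s5');cap('top','t5')
a=cv2.imread('pics/s5.png')[140:260,250:400]
cv2.imwrite('pics/s5z.png',cv2.resize(a,None,fx=5,fy=5,interpolation=cv2.INTER_CUBIC))
a=cv2.imread('pics/t5.png')[160:280,240:380]
cv2.imwrite('pics/t5z.png',cv2.resize(a,None,fx=5,fy=5,interpolation=cv2.INTER_CUBIC))"
```

```text
t 7.85 p [ 0.4977 -0.0814  0.1646] R [[-0.057, 0.998, 0.004], [0.998, 0.057, -0.004], [-0.004, 0.004, -1.0]] F [ 0.24  0.37 -0.9 ] w 0.0247 q [-0.163  0.236  1.95  -0.004  0.95  -1.788]
```

View pics/s5z.png

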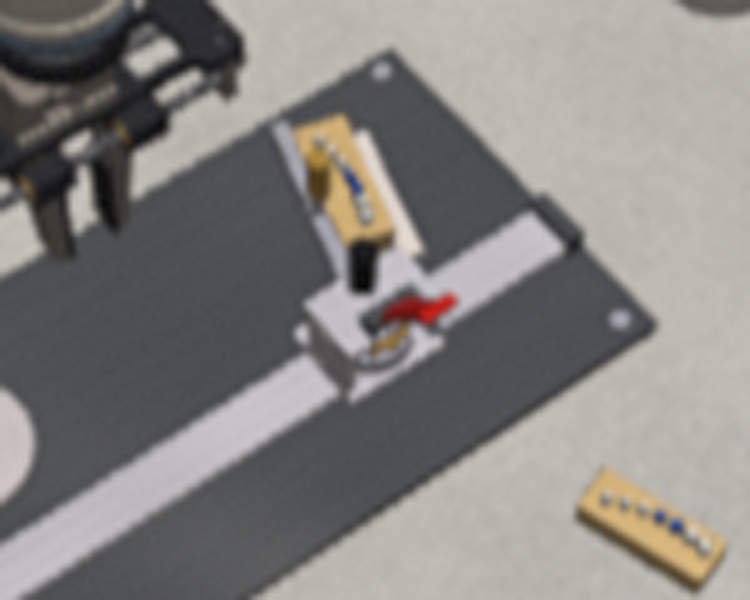

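View pics/t5z.png

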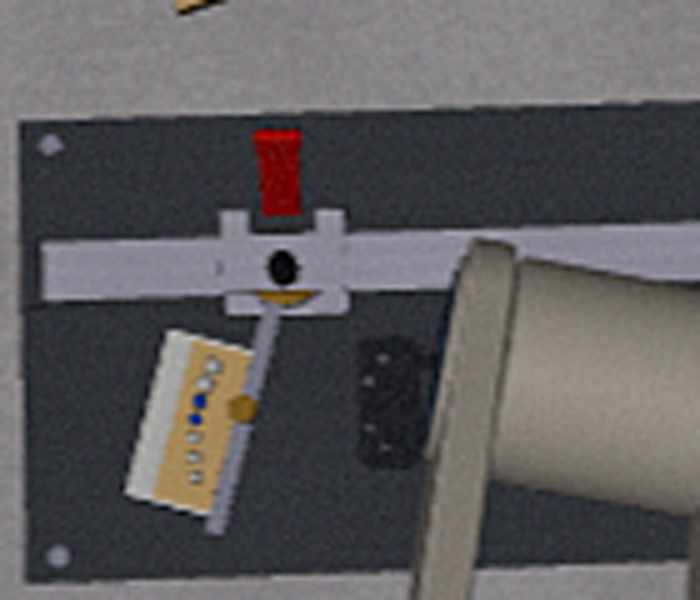

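```bash
python3 -c "
from h import *
a=ray('top',240+284/5,160+263/5,.114);b=ray('scene',250+363/5,140+245/5,.114);print(a,b)
k=ray('top',240+241/5,160+407/5,.098);k2=ray('scene',250+318/5,140+153/5,.098);print(k,k2)
m=(a+b)/2;ex=np.array([np.cos(.057),np.sin(.057)]);pv=m[:2]+.008*ex
d=(k+k2)[:2]/2-pv;print('pivot',pv,'blade',np.linalg.norm(d),np.arctan2(d[1],d[0])-np.pi-.057)
print('lever end raised top', ray('top',240+277/5,160+131/5,.134), 'lever tip x=56', pv+.056*ex, pv+.078*ex)
t=pv+.056*ex
go(t[0],t[1],.165)
"
```

```text
[0.56738878 0.05587592 0.114     ] [0.57017927 0.05805497 0.114     ]
[0.48884224 0.07774823 0.098     ] [0.49139398 0.07909376 0.098     ]
pivot [0.57677103 0.0574212 ] blade 0.08916120223827403 -0.2947598968983712
lever end raised top [0.63726266 0.06103675 0.134     ] lever tip x=56 [0.63268008 0.06061147] [0.65464435 0.06186479]
t 7.95 p [ 0.4971 -0.0773  0.1641] R [[-0.057, 0.998, 0.003], [0.998, 0.057, -0.002], [-0.002, 0.003, -1.0]] F [-0.32  1.04 -0.69] w 0.0252 q [-0.156  0.236  1.952 -0.002  0.951 -1.783]
shift cm [13.   14.32 -0.08] turn deg [ 0.14  0.1  -0.03]
```

>>> step_arm(
  steps=[
    [0,3,3.5,0,0,0,0],
    [0,6,7,0,0,0,0],
    [0,9,10.5,0,0,0,0],
    [0,12,13.5,0,0,0,0],
    [0,13.0,14.3,0,0,0,0],
    [0,13.0,14.3,0,0,0,0],
    [0,13.0,14.3,0,0,0,0],
    [0,13.0,14.3,0,0,0,0],
  ],
)

```text
time: 8.62
ee_pos: [0.6312, 0.0614, 0.1636]
orientation: [2.154, 2.284, -0.001]
contact_force: [-0.2, -0.2, 0.2]
width: 0.0005
```

```bash
python3 -c "
from h import *
go(.6327,.0606,.145)
go(.6546,.0619,.096)
cap('scene','s6')
a=cv2.imread('pics/s6.png')[140:260,250:400]
cv2.imwrite('pics/s6z.png',cv2.resize(a,None,fx=5,fy=5,interpolation=cv2.INTER_CUBIC))"
```

```text
t 8.62 p [0.6312 0.0614 0.1636] R [[-0.058, 0.998, 0.001], [0.998, 0.058, -0.002], [-0.002, 0.001, -1.0]] F [-0.16 -0.23  0.16] w 0.0005 q [ 0.096  0.428  1.669 -0.002  1.044 -1.532]
shift cm [-0.09  0.15  1.86] turn deg [0.04 0.1  0.06]
t 8.62 p [0.6312 0.0614 0.1636] R [[-0.058, 0.998, 0.001], [0.998, 0.058, -0.002], [-0.002, 0.001, -1.0]] F [-0.16 -0.23  0.16] w 0.0005 q [ 0.096  0.428  1.669 -0.002  1.044 -1.532]
shift cm [-0.08  2.34  6.76] turn deg [0.04 0.1  0.06]
```

View pics/s6z.png

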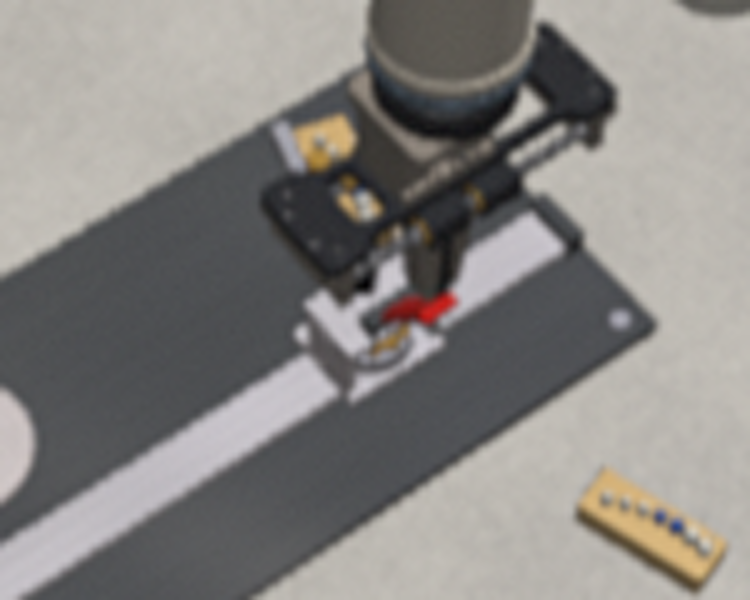

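>>> step_arm(
  steps=[
    [0,-0.1,0.2,0.7,0,0,0],
    [0,-0.1,0.2,1.4,0,0,0],
    [0,-0.1,0.3,2.0,0,0,0],
    [0,-0.1,0.5,2.6,0,0,0],
    [0,-0.1,0.8,3.2,0,0,0],
    [0,-0.1,1.0,3.8,0,0,0],
    [0,-0.1,1.2,4.4,0,0,0],
    [0,-0.1,1.4,5.0,0,0,0],
  ],
)

```text
time: 9.33
ee_pos: [0.65, 0.0601, 0.1163]
orientation: [2.152, 2.277, 0.011]
contact_force: [7.8, 1.4, 8.3]
width: 0.0004
```

>>> step_arm(
  steps=[
    [0,0,0.1,0.5,0,0,0],
    [0,0,0.1,1.0,0,0,0],
    [0,0,0.1,1.3,0,0,0],
    [0,0,0.1,1.6,0,0,0],
  ],
)

```text
time: 9.67
ee_pos: [0.6541, 0.0596, 0.1014]
orientation: [2.15, 2.272, 0.019]
contact_force: [5.4, 0.3, 7.1]
width: 0.0002
```

>>> step_arm(
  steps=[
    [0,0,0,0.3,0,0,0],
    [0,0,0,0.5,0,0,0],
    [0,0,0,0.7,0,0,0],
  ],
)

```text
time: 9.92
ee_pos: [0.655, 0.059, 0.0957]
orientation: [2.15, 2.27, 0.021]
contact_force: [-4.8, 0.3, 27.3]
width: 0.0003
```

>>> step_arm(
  steps=[
    [0,0,0,0.2,0,0,0],
    [0,0,0,0.3,0,0,0],
    [0,0,0,0.3,0,0,0],
  ],
)

```text
time: 10.17
ee_pos: [0.6552, 0.0584, 0.0954]
orientation: [2.151, 2.269, 0.022]
contact_force: [-8.8, -1.2, 27.7]
width: 0.0002
```

>>> step_arm(
  steps=[
    [0,0,0,-1,0,0,0],
    [0,0,0,-3,0,0,0],
    [0,0,0,-6,0,0,0],
    [0,0,0,-8,0,0,0],
    [30,-4,0,-8,0,0,0],
    [30,-8,0,-8,0,0,0],
    [30,-12,0,-8,0,0,0],
    [30,-15,0,-8,0,0,0],
    [30,-15,0,-8,0,0,0],
  ],
)

```text
time: 10.92
ee_pos: [0.661, -0.0973, 0.175]
orientation: [2.155, 2.263, 0.02]
contact_force: [0.2, -0.3, 0.5]
width: 0.0269
```

```bash
python3 -c "
from h import *
st()
cap('scene','s7');cap('top','t7')
a=cv2.imread('pics/s7.png')[140:260,250:400]
cv2.imwrite('pics/s7z.png',cv2.resize(a,None,fx=5,fy=5,interpolation=cv2.INTER_CUBIC))
a=cv2.imread('pics/t7.png')[160:280,240:380]
cv2.imwrite('pics/t7z.png',cv2.resize(a,None,fx=5,fy=5,interpolation=cv2.INTER_CUBIC))"
```

```text
t 10.92 p [ 0.661  -0.0973  0.175 ] R [[-0.049, 0.999, 0.021], [0.999, 0.049, -0.002], [-0.003, 0.021, -1.0]] F [ 0.23 -0.31  0.47] w 0.0269 q [-1.490e-01  4.560e-01  1.597e+00  1.000e-03  1.068e+00 -1.769e+00]
```

View pics/s7z.png

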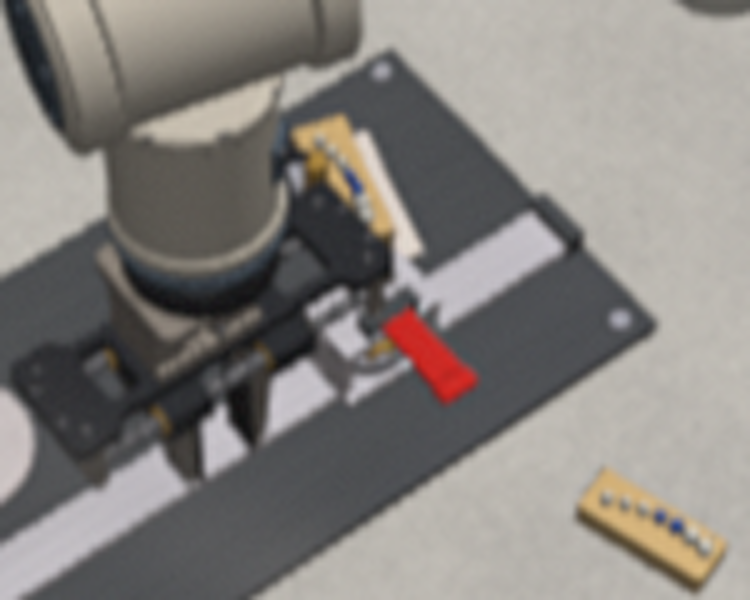

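View pics/t7z.png

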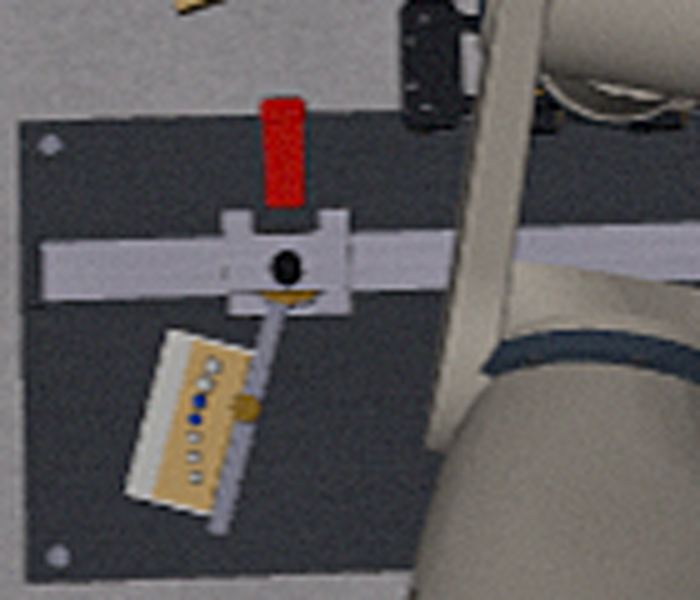

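```bash
python3 -c "
from h import *
go(.569,.0555,.15)"
```

```text
t 11.02 p [ 0.6609 -0.093   0.1749] R [[-0.05, 0.999, 0.02], [0.999, 0.05, 0.0], [-0.001, 0.02, -1.0]] F [ 0.5  -0.55 -0.19] w 0.0271 q [-0.144  0.455  1.598  0.003  1.069 -1.766]
shift cm [15.29 -8.48  2.3 ] turn deg [ 1.14  0.06 -0.41]
```

>>> step_arm(
  steps=[
    [42,4,-2.2,0.3,1.1,0,-0.4],
    [42,8,-4.4,0.6,1.1,0,-0.4],
    [42,12,-6.6,1,1.1,0,-0.4],
    [42,15.3,-8.5,1.5,1.1,0,-0.4],
    [42,15.3,-8.5,2.3,1.1,0,-0.4],
    [42,15.3,-8.5,2.3,1.1,0,-0.4],
    [42,15.3,-8.5,2.3,1.1,0,-0.4],
    [42,15.3,-8.5,2.3,1.1,0,-0.4],
  ],
)

```text
time: 11.68
ee_pos: [0.5697, 0.0554, 0.1504]
orientation: [2.156, 2.283, 0.001]
contact_force: [0.2, 0.5, 0.1]
width: 0.0385
```

```bash
python3 -c "
from h import *
go(.569,.0555,.096)
cap('scene','s8')
a=cv2.imread('pics/s8.png')[140:260,250:400]
cv2.imwrite('pics/s8z.png',cv2.resize(a,None,fx=5,fy=5,interpolation=cv2.INTER_CUBIC))"
```

```text
t 11.68 p [0.5697 0.0554 0.1504] R [[-0.057, 0.998, 0.002], [0.998, 0.057, -0.001], [-0.001, 0.002, -1.0]] F [0.16 0.51 0.11] w 0.0385 q [ 9.500e-02  3.550e-01  1.817e+00 -1.000e-03  9.680e-01 -1.532e+00]
shift cm [ 0.03 -0.08  5.44] turn deg [0.09 0.07 0.01]
```

View pics/s8z.png

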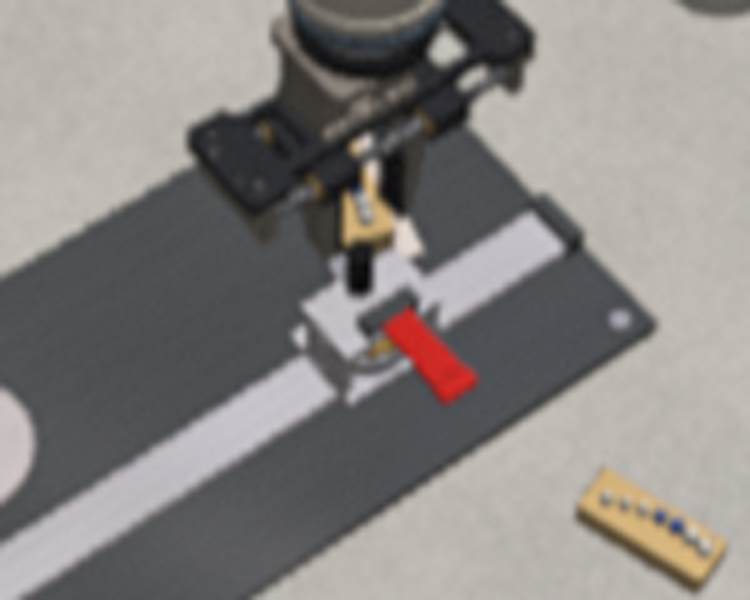

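>>> step_arm(
  steps=[
    [42,0,-0.1,2,0,0,0],
    [42,0,-0.1,4,0,0,0],
    [42,0,-0.1,5.3,0,0,0],
    [42,0,-0.1,5.3,0,0,0],
    [28,0,-0.1,5.3,0,0,0],
    [28,0,-0.1,5.3,0,0,0],
  ],
)

```text
time: 12.23
ee_pos: [0.57, 0.0543, 0.0982]
orientation: [2.157, 2.28, 0.002]
contact_force: [0.4, 0.3, 0.3]
width: 0.0275
```

```bash
python3 -c "
from h import *
st()
cap('scene','s9')
a=cv2.imread('pics/s9.png')[140:260,250:400]
cv2.imwrite('pics/s9z.png',cv2.resize(a,None,fx=5,fy=5,interpolation=cv2.INTER_CUBIC))"
```

```text
t 12.23 p [0.57   0.0543 0.0982] R [[-0.055, 0.998, 0.003], [0.998, 0.055, -0.001], [-0.001, 0.003, -1.0]] F [0.4  0.26 0.26] w 0.0275 q [ 0.093  0.423  1.853 -0.002  0.862 -1.532]
```

View pics/s9z.png

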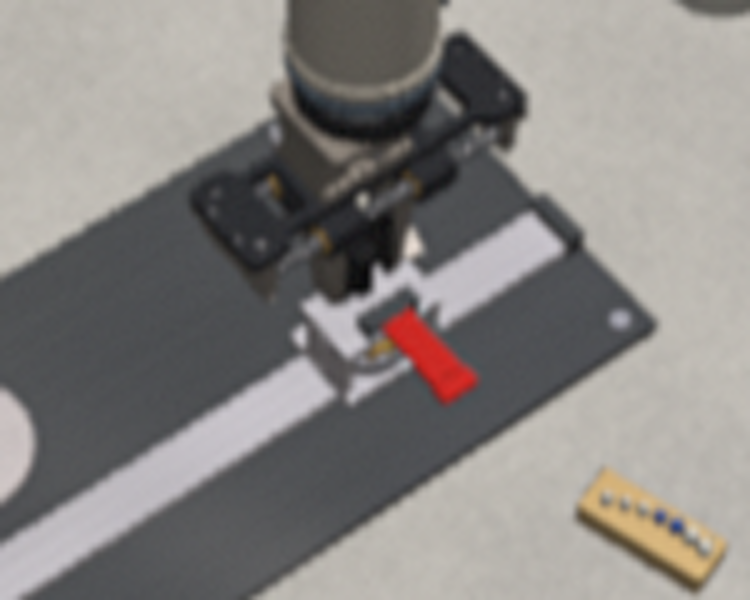

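>>> step_arm(
  steps=[
    [28,-0.3,0,0,0,0,0],
    [28,-0.7,0,0,0,0,0],
    [28,-1.3,0,0,0,0,0],
    [28,-2.1,0,0,0,0,0],
    [28,-3.0,0,0,0,0,0],
    [28,-3.9,0,0,0,0,0],
    [28,-4.8,0,0,0,0,0],
    [28,-5.7,0,0,0,0,0],
    [28,-6.6,0,0,0,0,0],
    [28,-7.5,0,0,0,0,0],
  ],
)

```text
time: 13.12
ee_pos: [0.5742, -0.0215, 0.0985]
orientation: [2.157, 2.28, 0.003]
contact_force: [-0.4, 0.3, 0.1]
width: 0.0258
```

>>> step_arm(
  steps=[
    [28,-0.9,0,0,0,0,0],
    [28,-1.8,0,0,0,0,0],
    [28,-2.7,0,0,0,0,0],
    [28,-3.6,0,0,0,0,0],
    [28,-4.5,0,0,0,0,0],
    [28,-5.4,0,0,0,0,0],
    [28,-6.3,0,0,0,0,0],
    [28,-7.2,0,0,0,0,0],
    [28,-8.0,0,0,0,0,0],
    [28,-8.6,0,0,0,0,0],
  ],
)

```text
time: 13.95
ee_pos: [0.5791, -0.1085, 0.0986]
orientation: [2.157, 2.279, 0.003]
contact_force: [1.2, -0.2, 0.1]
width: 0.0258
```

>>> step_arm(
  steps=[
    [28,-0.5,0,0,0,0,0],
    [28,-1.0,0,0,0,0,0],
    [28,-1.5,0,0,0,0,0],
    [28,-2.0,0,0,0,0,0],
    [28,-2.4,0,0,0,0,0],
    [28,-2.8,0,0,0,0,0],
    [28,-3.1,0,0,0,0,0],
    [28,-3.3,0,0,0,0,0],
    [28,-3.4,0,0,0,0,0],
    [28,-3.4,0,0,0,0,0],
  ],
)

```text
time: 14.78
ee_pos: [0.5809, -0.1425, 0.0987]
orientation: [2.157, 2.279, 0.002]
contact_force: [0.7, 0.3, -0.4]
width: 0.0257
```

```bash
python3 -c "
from h import *
st()
cap('scene','s10');cap('top','t10')
a=cv2.imread('pics/s10.png')[160:310,180:360]
cv2.imwrite('pics/s10z.png',cv2.resize(a,None,fx=4,fy=4,interpolation=cv2.INTER_CUBIC))
a=cv2.imread('pics/t10.png')[160:280,300:440]
cv2.imwrite('pics/t10z.png',cv2.resize(a,None,fx=5,fy=5,interpolation=cv2.INTER_CUBIC))"
```

```text
t 14.78 p [ 0.5809 -0.1425  0.0987] R [[-0.055, 0.998, 0.003], [0.998, 0.055, -0.001], [-0.001, 0.003, -1.0]] F [ 0.7   0.25 -0.39] w 0.0257 q [-0.243  0.456  1.797 -0.     0.885 -1.869]
```

View pics/s10z.png

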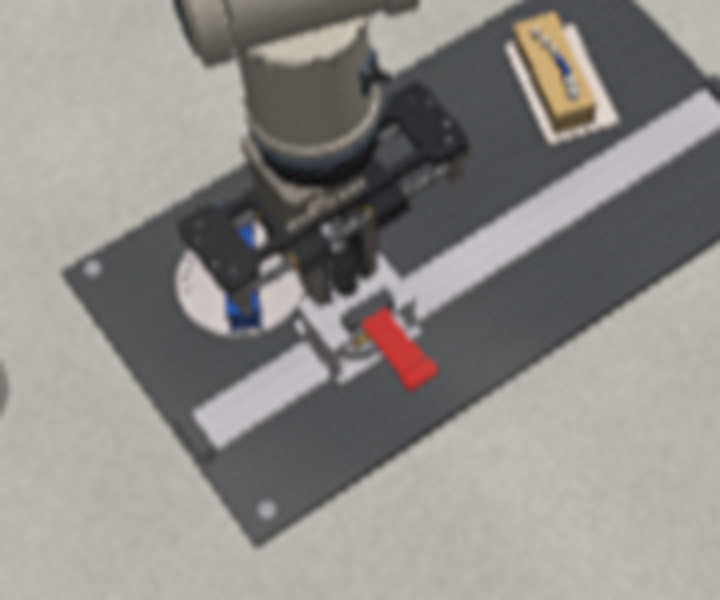

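View pics/t10z.png

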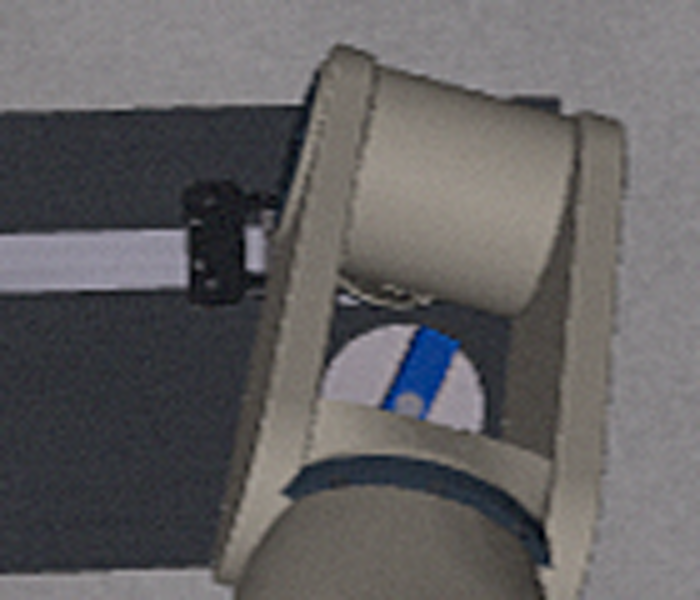

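>>> step_arm(
  steps=[
    [28,-0.4,0,0,0,0,0],
    [28,-0.9,0,0,0,0,0],
    [28,-1.4,0,0,0,0,0],
    [28,-1.9,0,0,0,0,0],
    [28,-2.3,0,0,0,0,0],
    [28,-2.6,0,0,0,0,0],
    [28,-2.8,0,0,0,0,0],
    [28,-3.0,0,0,0,0,0],
    [28,-3.2,0,0,0,0,0],
  ],
)

```text
time: 15.63
ee_pos: [0.5827, -0.1744, 0.0987]
orientation: [2.157, 2.28, 0.003]
contact_force: [-0.8, -1.0, 0.3]
width: 0.0256
```

>>> step_arm(
  steps=[
    [28,-0.2,0,0,0,0,0],
    [28,-0.4,0,0,0,0,0],
    [28,-0.6,0,0,0,0,0],
    [28,-0.8,0,0,0,0,0],
    [28,-0.8,0,0,0,0,0],
  ],
)

```text
time: 16.05
ee_pos: [0.5832, -0.1828, 0.0987]
orientation: [2.157, 2.279, 0.002]
contact_force: [1.0, -0.0, 0.1]
width: 0.0252
```

>>> step_arm(
  steps=[
    [28,-0.1,0,0,0,0,0],
    [28,-0.2,0,0,0,0,0],
    [28,-0.2,0,0,0,0,0],
  ],
)

```text
time: 16.3
ee_pos: [0.5833, -0.1849, 0.0987]
orientation: [2.157, 2.279, 0.002]
contact_force: [-0.0, -0.4, -0.3]
width: 0.0258
```

>>> step_arm(
  steps=[
    [28,-0.1,0,0,0,0,0],
    [28,-0.2,0,0,0,0,0],
    [28,-0.2,0,0,0,0,0],
  ],
)

```text
time: 16.55
ee_pos: [0.5834, -0.1868, 0.0987]
orientation: [2.157, 2.279, 0.003]
contact_force: [0.4, 1.5, -0.3]
width: 0.0258
```

Contact with the guide (about 1.5 N). Continuing in 1 mm steps.

>>> step_arm(
  steps=[
    [28,-0.1,0,0,0,0,0],
    [28,-0.2,0,0,0,0,0],
    [28,-0.2,0,0,0,0,0],
  ],
)

```text
time: 16.8
ee_pos: [0.5835, -0.1888, 0.0987]
orientation: [2.157, 2.279, 0.003]
contact_force: [0.3, 1.4, 0.3]
width: 0.0259
```

>>> step_arm(
  steps=[
    [28,-0.1,0,0,0,0,0],
    [28,-0.2,0,0,0,0,0],
    [28,-0.2,0,0,0,0,0],
  ],
)

```text
time: 17.05
ee_pos: [0.5836, -0.1911, 0.0987]
orientation: [2.157, 2.279, 0.003]
contact_force: [0.4, 1.4, -0.0]
width: 0.026
```

>>> step_arm(
  steps=[
    [28,-0.1,0,0,0,0,0],
    [28,-0.2,0,0,0,0,0],
    [28,-0.2,0,0,0,0,0],
  ],
)

```text
time: 17.3
ee_pos: [0.5837, -0.1934, 0.0987]
orientation: [2.158, 2.279, 0.002]
contact_force: [-0.6, 1.1, 0.4]
width: 0.0256
```

>>> step_arm(
  steps=[
    [28,-0.1,0,0,0,0,0],
    [28,-0.1,0,0,0,0,0],
  ],
)

```text
time: 17.47
ee_pos: [0.5838, -0.1946, 0.0987]
orientation: [2.157, 2.279, 0.002]
contact_force: [0.8, 1.2, 0.9]
width: 0.0258
```

>>> step_arm(
  steps=[
    [28,-0.1,0,0,0,0,0],
    [28,-0.1,0,0,0,0,0],
  ],
)

```text
time: 17.63
ee_pos: [0.5839, -0.1954, 0.0987]
orientation: [2.158, 2.279, 0.003]
contact_force: [-0.2, 3.6, 0.6]
width: 0.0256
```

>>> step_arm(
  steps=[
    [28,-0.05,0,0,0,0,0],
    [28,-0.05,0,0,0,0,0],
    [28,-0.05,0,0,0,0,0],
  ],
)

```text
time: 17.88
ee_pos: [0.5838, -0.1955, 0.0987]
orientation: [2.158, 2.279, 0.003]
contact_force: [-0.6, 5.4, 0.8]
width: 0.026
```

>>> step_arm(
  steps=[
    [28,-0.05,0,0,0,0,0],
    [28,-0.05,0,0,0,0,0],
  ],
)

```text
time: 18.05
ee_pos: [0.5838, -0.1955, 0.0987]
orientation: [2.159, 2.28, 0.004]
contact_force: [-0.8, 5.5, 1.6]
width: 0.0258
```

>>> step_arm(
  steps=[
    [28,0.2,0,0,0,0,0],
    [32,0.4,0,0,0,0,0],
    [36,0.4,0,0,0,0,0],
    [36,0.4,0,-2,0,0,0],
    [36,0.4,0,-5,0,0,0],
    [36,4,0,-9,0,0,0],
    [36,8,0,-12,0,0,0],
    [36,12,0,-14,0,0,0],
    [36,16,0,-14,0,0,0],
    [36,20,0,-14,0,0,0],
  ],
)

```text
time: 18.88
ee_pos: [0.5745, -0.0124, 0.2403]
orientation: [2.158, 2.276, 0.008]
contact_force: [1.7, 0.3, -0.7]
width: 0.0332
```

>>> step_arm(
  steps=[
    [36,4,0,0,0,0,0],
    [36,8,0,0,0,0,0],
    [36,12,0,0,0,0,0],
    [36,16,0,0,0,0,0],
    [36,20,0,0,0,0,0],
    [36,20,0,0,0,0,0],
    [36,20,0,0,0,0,0],
  ],
)

```text
time: 19.47
ee_pos: [0.5636, 0.189, 0.2401]
orientation: [2.153, 2.279, 0.008]
contact_force: [-0.5, -0.8, -0.2]
width: 0.033
```

Run:
```python
from h import *
st()
cap('scene','s11');cap('top','t11')
a=cv2.imread('pics/s11.png')[160:310,180:360]
cv2.imwrite('pics/s11z.png',cv2.resize(a,None,fx=4,fy=4,interpolation=cv2.INTER_CUBIC))
a=cv2.imread('pics/t11.png')[160:280,300:440]
cv2.imwrite('pics/t11z.png',cv2.resize(a,None,fx=5,fy=5,interpolation=cv2.INTER_CUBIC))
im=cv2.imread('pics/t11.png');hsv=cv2.cvtColor(im,cv2.COLOR_BGR2HSV)
for nm,lo,hi,roi,z in [('cast',(10,60,90),(30,255,255),(255,215,305,275),.046),('guide',(100,120,60),(125,255,255),(355,215,405,265),.048)]:
    m=cv2.inRange(hsv,lo,hi);mm=np.zeros_like(m);x0,y0,x1,y1=roi;mm[y0:y1,x0:x1]=m[y0:y1,x0:x1]
    mm=cv2.morphologyEx(mm,cv2.MORPH_CLOSE,np.ones((5,5)))
    v,u=np.nonzero(mm);P=np.array([ray('top',a,b,z)[:2] for a,b in zip(u,v)])
    w,V=np.linalg.eigh(np.cov(P.T));d=V[:,1];d=d*np.sign(-d[0])
    print(nm,len(u),P.mean(0).round(4),'ang',round(np.arctan2(d[1],d[0])%(2*np.pi)-np.pi-.057,3))
```

```text
t 19.47 p [0.5636 0.189  0.2401] R [[-0.057, 0.998, 0.008], [0.998, 0.057, -0.001], [-0.001, 0.008, -1.0]] F [-0.5  -0.78 -0.15] w 0.033 q [ 0.323  0.288  1.691 -0.003  1.155 -1.304]
cast 387 [0.4797 0.1033] ang -0.287
guide 242 [ 0.4972 -0.1856] ang -0.301
```

View pics/s11z.png

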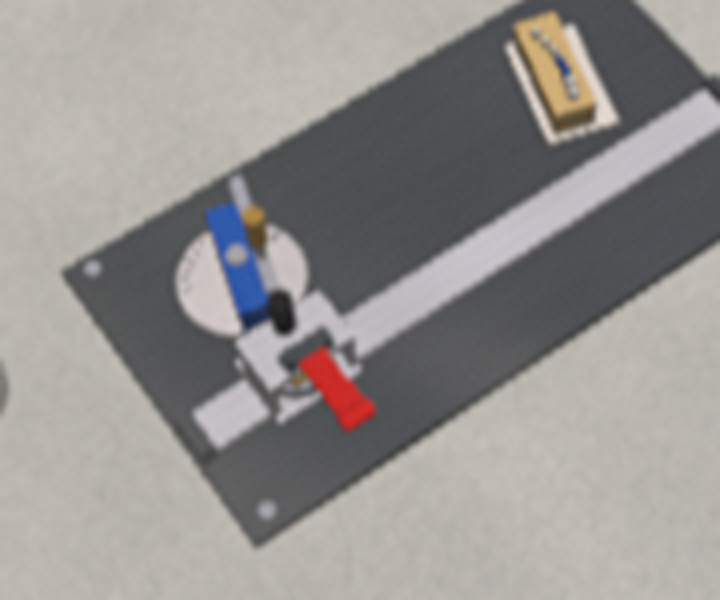

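View pics/t11z.png

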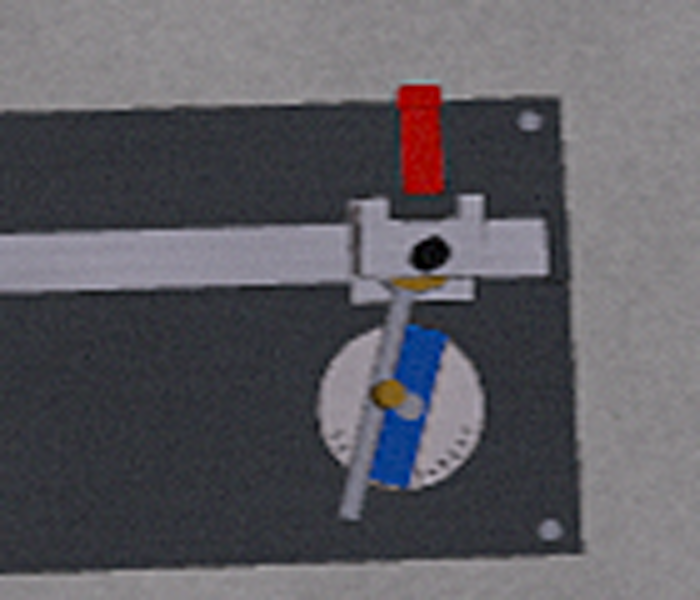

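View pics/t11.png

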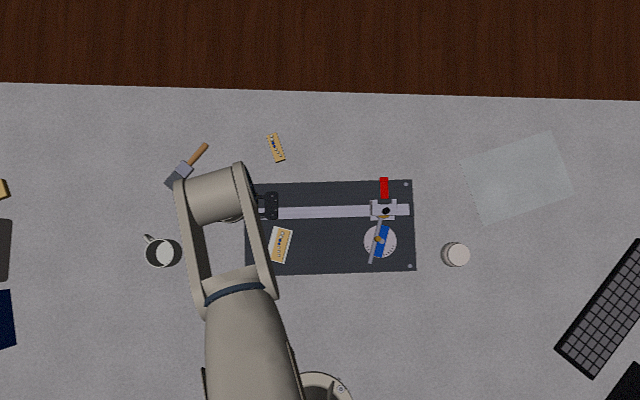

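Run:
```python
from h import *
for f in ['t0','t11']:
  im=cv2.imread(f'pics/{f}.png').astype(float)
  def edge(sig,u0,u1,rows,z,side):
    P=[]
    for v in rows:
        s=sig[v,u0:u1];hi=s.max();th=(hi+np.median(np.sort(s)[:5]))/2
        idx=np.nonzero(s>th)[0]
        if side=='R': i=idx[-1]; u=u0+i+(s[i]-th)/(s[i]-s[i+1])
        else: i=idx[0]; u=u0+i-(s[i]-th)/(s[i]-s[i-1])
        P.append(ray('top',u,v,z)[:2])
    P=np.array(P);k=np.polyfit(P[:,0],P[:,1],1);r=np.polyval(k,P[:,0])-P[:,1];g=abs(r)<2*r.std();k=np.polyfit(P[g,0],P[g,1],1)
    return round(np.arctan(k[0])-.0,4), round(r.std()*1000,2)
  sat=im[:,:,0]-im[:,:,2]   # blue
  yel=im[:,:,2]-im[:,:,0]
  # printed: slope angle dy/dx of edge; rel angle = slope -... 
  print(f,'guide R',edge(sat,362,402,range(228,254),.048,'R'),'cast L',edge(yel,260,300,range(232,258),.046,'L'),'cast R',edge(yel,260,300,range(232,258),.046,'R'))
```

```text
t0 guide R (np.float64(-0.4273), np.float64(3.39)) cast L (np.float64(-0.2337), np.float64(0.4)) cast R (np.float64(-0.2289), np.float64(0.29))Traceback (most recent call last):
  File "<stdin>", line 17, in <module>
  File "<stdin>", line 9, in edge
IndexError: index 40 is out of bounds for axis 0 with size 40
```

Run:
```python
from h import *
im=cv2.imread('pics/t11.png').astype(float)
sig=im[:,:,0]-im[:,:,2]
for lo,hi in [(228,254),(230,252),(232,255)]:
  P=[]
  for v in range(lo,hi):
    s=sig[v,360:420];th=.5*s.max()
    i=np.nonzero((s>th)&(np.arange(60)<35))[0][-1]
    P.append(ray('top',360+i+(s[i]-th)/(s[i]-s[i+1]),v,.048)[:2])
  P=np.array(P);k=np.polyfit(P[:,0],P[:,1],1);r=np.polyval(k,P[:,0])-P[:,1];g=abs(r)<2*r.std();k=np.polyfit(P[g,0],P[g,1],1)
  print(np.arctan(k[0]),r.std()*1000)
```

```text
-0.2402314258688908 3.361709623565354
-0.23761790349092957 3.6407263698589865
-0.24134080304347555 3.5680693464050925
```

```bash
python3 -c "
from h import *
robot.job_done();st()"
```

```text
the job is handed in; nothing more can be done
the job is handed in; nothing more can be done
```

I did the steps in the order asked and handed the job in at about 20 s.

- **Copying the angle:** I pushed the blade at its knob against the cast until the hand stopped moving, peaking at 9.6 N. In the pictures the blade then lay flush along the face.
- **Locking:** I pressed the red lever to its stop with about 28 N on the lever. This moved the carriage about 1–2 mm back from the cast, but the blade still looked parallel to the face.
- **Setting the guide:** I slid the carriage by its post until the locked blade had turned the blue guide and stopped against it, peaking at about 5.5 N. I then let go and moved the arm clear.

**Last checks:**
- **Flush and locked:** the final pictures show the blade flush on the guide and the lever down.
- **Bystanders:** nothing else looks moved in the last overall picture. The mug, tub, spare cast and brush are where they started, though the arm slightly overlaps the brush in that view.
- **Angles:** edge fits in the top picture put the guide at about -0.240 rad and the cast at about -0.231 rad. The guide fit needed outlier points removed.
- **Disagreement:** a coarser fit over the whole shapes, with the guide partly hidden by the knob, gave -0.301 rad for the guide and -0.287 rad for the cast. This fit measures from the rail, so its numbers don't compare directly with the edge fits. The 0.009–0.014 rad difference between guide and cast is about what I can measure.

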